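Blow the chips out of a boring-bar holder

TASK

Take the boring-bar holder (the one with the round bar) out of the tray and set it down gently, upright and square on the small steel rest of the blow-off station, centred in front of the nozzle with its dovetail groove facing the nozzle. Once it stands there by itself, and not before, squeeze the air gun's trigger fully in, keep it in for a good second, and let it spring back. Leave the holder on the rest, and the other holders and everything else on the bench where they are.

Things in the scene. Friction and masses are not known exactly. Their poses are not given: they have to be found in the camera images.
- station: Blow-off station, fixed: green base plate 10 mm thick (x -115 to 85, y -140 to 155 mm) with an air gun clamped on its side, pointing at a small steel rest. Origin on the bench, z up; +y is the way the nozzle points; the grip sticks out to -x. Gun axis along y at x 45, z 125: body y -126 to -60 (clamp on it up to z 153), thin nozzle to y 0. A chip sheet stands across y 151, up to z 131.
- rest (a point): Point on top of the rest plate, 103 mm above the bench, where the centre of the holder's underside belongs. Axes as station. The plate reaches 45 mm each way in x, 23 mm towards the nozzle, and 26 mm beyond to a lip 4 mm high across its far edge. It stands on a thin column, so fingers can pass down before it and above the lip. The nozzle tip is 77 mm before this point and 22 mm higher.
- nozzle (a point): Centre of the nozzle's tip, 125 mm above the bench; air leaves along +y of station.
- grip (a point): Centre of the gun's fixed grip, axes as station: a level grey bar, free for 90 mm along x, 28 mm wide in y (back face 14 mm to -y), 26 mm high, 125 mm above the bench and nothing beneath it but the base plate. The trigger lies along its +y side. From its butt an upright air pipe of 10 mm runs down, 71 mm to -x of this point.
- squeeze (a point): Point midway between the back of the fixed grip and the front of the trigger when fully in, 42 mm from the trigger's hinge, at mid-height of both (125 mm above the bench). Fingers closing along y of station, one each side and centred here, squeeze the trigger fully in. Axes as station.
- trigger_pad (a point): Middle of the pressed (front, +y) face of the trigger, 42 mm from its hinge; moves with it. The trigger is a dark steel lever 60 mm long, 9 mm thick, 17 mm high, with an upright hinge axis at x 26, y -85 mm of station; its free end, towards the butt, stands off from the grip. Over grip and trigger it is 51 mm here and 57 mm at the free end when released, 39 mm when fully in.
- trigger (a joint): Angle of the trigger in rad: 0 released (a spring holds it there), 0.28 fully squeezed against its stop at the grip. Pressed 42 mm from the hinge it takes about 5 N to start and 14 N to hold fully in; let go, it springs back to 0.
- boring_holder: Boring-bar holder: black steel block 56 (x) by 34 (y) by 40 mm (z) with a ROUND bar of 16 mm diameter sticking 36 mm out of its +x end. Its -y face has the upright dovetail groove (20 to 28 mm wide, 8 mm deep, between two lands); its +y face is flat. Knurled nut and stud on top to z 55 mm. 0.28 to 0.5 kg. Origin: centre of the block's underside, z up. Gripped across the 34 mm.
- dovetail (a point): Middle of the dovetail face of the boring-bar holder (its -y face, 20 mm above its underside).
- bar_tip (a point): End of the round bar of the boring-bar holder.
- tray: Fixed shallow plywood tray 240 mm (x) by 272 mm (y), walls 6 mm thick and 22 mm high, inner floor 6 mm above the bench. Six tool holders stand in it in any order, tools roughly towards its +x, about 80 mm apart in y and 112 mm in x. Origin: centre of its underside.
- turning_holder: Black steel lathe tool holder, same 56 x 34 x 40 mm block with dovetail groove and knurled nut as the boring-bar holder, but carrying a square 12 mm shank 30 mm out of its +x end. Origin: centre of the block's underside, z up. Stays in the tray where it is.
- parting_holder: Black steel lathe tool holder, same 56 x 34 x 40 mm block with dovetail groove and knurled nut as the boring-bar holder, but carrying a thin upright blade (4 x 18 mm) 30 mm out of its +x end. Origin: centre of the block's underside, z up. Stays in the tray where it is.
- knurling_holder: Black steel lathe tool holder, same 56 x 34 x 40 mm block with dovetail groove and knurled nut as the boring-bar holder, but carrying a head with two small wheels, one above the other, 34 mm out of its +x end. Origin: centre of the block's underside, z up. Stays in the tray where it is.
- threading_holder: Black steel lathe tool holder, same 56 x 34 x 40 mm block with dovetail groove and knurled nut as the boring-bar holder, but carrying a short square 12 mm shank with a pointed nose 23 mm out of its +x end. Origin: centre of the block's underside, z up. Stays in the tray where it is.
- empty_holder: Black steel lathe tool holder, same 56 x 34 x 40 mm block with dovetail groove and knurled nut as the boring-bar holder, but carrying no tool (its slot is empty), so nothing sticks out of its +x end. Origin: centre of the block's underside, z up. Stays in the tray where it is.
- spray_can: White spray can, 52 mm diameter, 170 mm tall, standing between the tray and the station. Origin: centre of its foot. Leave alone.
- chip_brush: Small brush lying between tray and station near the robot. Origin: its underside. Leave alone.
- oil_bottle: Grey oil bottle, 48 mm diameter, 120 mm tall, standing on the station's base plate on the -x side, beside the rest. Origin: centre of its foot. Leave alone.
- grease_tin: Steel tin, 76 mm diameter, 60 mm tall, at the back. Origin: centre of its foot. Leave alone.
- insert_case: Flat grey case 60 x 100 x 22 mm at the back. Origin: centre of its underside. Leave alone.
- spanner: Spanner 150 mm long lying at the back. Origin: its underside. Leave alone.
There are look-alikes about, which are no part of the job. What is shaped like the boring_holder but red or yellow is not meant.

How it is judged:
By the outcome, as a careful person would: the job done as asked, in the order asked, and still so for the second after the job is handed in, with the robot touching nothing.
It also fails if it takes over 58 s, if anything falls off the work surface, if the arm or the gripper's body presses on something with over 40 N, if the wrist force passes 120 N, or if a joint passes its speed limit or range.

ROBOT

A 6-joint arm with a two-finger parallel gripper is mounted at the origin on the work surface. World frame = base frame: x ahead of the robot, y to its left, z up, the work surface at z = 0. Lengths are in m, angles in rad, forces in N, time in s.
With the tool pointing down it reaches from about 0.3 to 0.85 m from the base axis. Payload 4.2 kg.
Tool frame: the origin (TCP) lies where the fingers leave the gripper's body, on its centre line; the fingertips stand 78 mm ahead of it and the grasp point (between the pads) lies 60 mm ahead of it; x points along the fingers, y is the direction in which the jaws open and shut, and the axes are right-handed (so a half turn about x gives the same grasp; the last joint's range is limited). The gripper opens to 91 mm and grips with 3 to 60 N. Pads are 32 mm wide; open, the fingers measure 118 mm over their backs; the gripper's body (76 mm by 178 mm) begins 60 mm behind the grasp point.
Start: joints at [-1.24, 0.32, 1.565, -0, 1.257, -0.02], TCP at [0.198, -0.54, 0.292] pointing down, gripper open.
Joint ranges: [-3.11, 3.11], [-0.84, 2.01], [0.21, 2.61], [-1.34, 4.49], [0.05, 2.63], [-2.56, 2.56]. Speed limits (rad/s): [2.57, 2.57, 3.14, 3.14, 3.14, 3.14].

INTERFACE

Orientations are given as [roll, pitch, yaw] about the fixed x, y, z axes, in that order (R = Rz(yaw) Ry(pitch) Rx(roll)).
In Python, from bench import robot, cams, telemetry gives the robot as it stands. Calls block until the motion is done:
- robot.move_ptp(position, orientation): joint-space move of the TCP to a pose.
- robot.movel(position, speed=0.15, frame=None, until_force=None): straight line of the TCP; frame=None keeps the orientation; speed is the mean speed in m/s. With until_force (N) it stops when the force on the tool has changed by that much, and returns True; else False.
- robot.move_j(angles): joint-space move.
- robot.open_gripper() and robot.close_gripper(grasp_force=None): open the fingers fully, or close them until they stop; grasp_force is the grip in N (None keeps the last).
- robot.hold(seconds).
- robot.ik(position, orientation): joint angles nearest the present ones, or None.
- cams.capture(name): name is "side" or "top" or "wrist"; returns (picture, depth): 420x560x3 uint8, blue, green, red; 420x560 float32, m along the optical axis (not along the pixel's ray), 0 where there is no reading.
- cams.calibration(name): a dict with "fov_y" (degrees; the focal length in pixels is half the picture's height over the tangent of half this angle, whatever the lens; pixels are square), "cx", "cy" (the principal point, pixels), "origin" and "rotation" of the camera in the world. Camera axes: x right, y up, looking along -z (the intrinsics and any distortion apply to the point x, -y, -z); pixel columns grow to the right and rows downward; lengths in m; the calibration is good to about 2 mm. The wrist camera is an equidistant fisheye: a pixel r from the principal point sees the ray r / f radians off the axis. A picture is of the moment at which its call begins: read the wrist's pose just before it. calibration takes no time and is no camera call; for the wrist camera it gives the pose at the moment of the call.
A pose or a line that the arm cannot do raises robot.Unreachable and nothing moves.
- robot.hand_in(): hands the job in, once; it reports no verdict.
Readings, each from a call of its own:
- telemetry.current_time(): time.
- telemetry.current_q(): joint angles.
- telemetry.current_qvel(): joint speeds.
- telemetry.current_joint_torque(): joint torques, N m.
- telemetry.current_position(): TCP position.
- telemetry.current_ee_rot(): TCP orientation.
- telemetry.current_wrist_force(): force on the tool from outside, world axes, zero at the start.
- telemetry.current_wrist_torque(): the same for the moment, N m.
- telemetry.current_finger_gap(): finger opening in m.
Only numpy, scipy, OpenCV 4.12 (cv2) and the standard library are available. Lean on these libraries where they do the work, as an engineer would, in place of code of your own. Each camera call takes 0.05 s, during which the arm holds its last target.

## Working session

There is one attempt and no reset: what is moved stays moved. The work goes in short steps, each a Python script; the robot and the scene stay as the last script left them, time stands still between calls to the robot, and variables do not carry over. Pictures are saved under pics/ and viewed, and the job is handed in when it is done.

```bash
ls; mkdir -p pics; python3 - <<'E'
from bench import robot, cams, telemetry
import cv2, numpy as np
for n in ("top","side","wrist"):
    p,d=cams.capture(n); cv2.imwrite(f"pics/{n}0.png",p); np.save(f"pics/{n}0.npy",d)
    print(n,cams.calibration(n))
print(telemetry.current_time(),telemetry.current_position(),telemetry.current_ee_rot())
E
```

```text
pics
top {'fov_y': 48.52761464573489, 'cx': 284.0081411123698, 'cy': 204.47085373462463, 'origin': array([0.40730421, 0.06628223, 1.40808114]), 'rotation': array([ 0.14534878,  0.01996341, -1.56285306])}
side {'fov_y': 55.96798032195822, 'cx': 285.82714835797736, 'cy': 210.03289326524418, 'origin': array([ 0.3540473 , -0.72651973,  0.65219893]), 'rotation': array([ 0.98045002, -0.0131634 , -0.27501575])}
wrist {'fov_y': 65.70646984690485, 'cx': 279.80898044558444, 'cy': 208.77815063881704, 'origin': array([ 0.26139188, -0.51739309,  0.38339151]), 'rotation': array([-0.24108175,  0.00136393, -1.22055986])}
0.15 [ 0.19749843 -0.53973196  0.2916591 ] [-1.55665423  1.56954099  1.93574694]
```

View pics/top0.png

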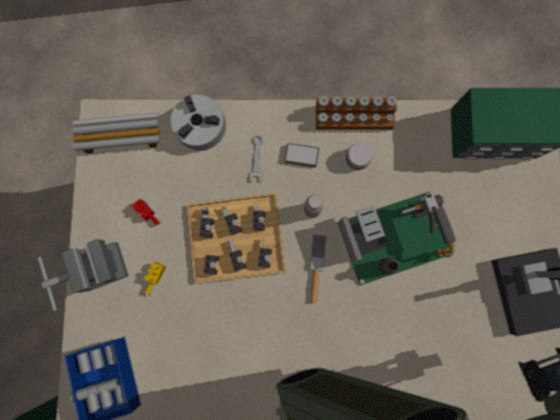

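View pics/side0.png

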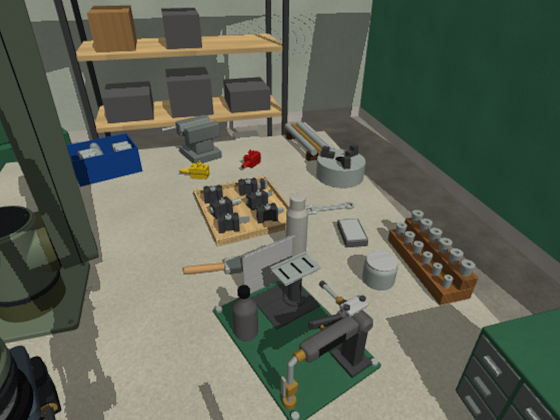

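View pics/wrist0.png

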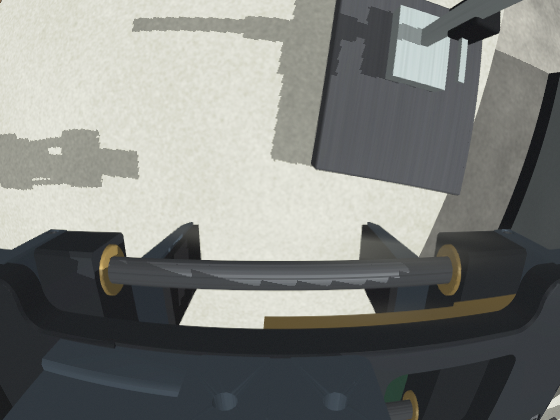

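The top view shows the tray at about px (187–284, 195–283) with six black holders, and the station at (340–455, 195–285). A red look-alike is at (146,211) and a yellow one at (155,275). Next I'll enlarge these areas.

```bash
cat > h.py <<'E'
import numpy as np, cv2
from scipy.spatial.transform import Rotation as R
def Rm(rpy): return R.from_euler('xyz',rpy).as_matrix()
def ray(c,u,v,fish=False):
    f=210/np.tan(np.radians(c['fov_y'])/2)
    x=(u-c['cx'])/f; y=(v-c['cy'])/f
    if fish:
        r=np.hypot(x,y); s=np.sin(r)/r if r>1e-9 else 1
        d=np.array([x*s,-y*s,-np.cos(r)])
    else: d=np.array([x,-y,-1.])
    return Rm(c['rotation'])@d
def at_z(c,u,v,z,fish=False):
    d=ray(c,u,v,fish); o=np.array(c['origin']); return o+d*(z-o[2])/d[2]
def proj(c,p,fish=False):
    f=210/np.tan(np.radians(c['fov_y'])/2)
    q=Rm(c['rotation']).T@(np.array(p)-c['origin']); x,y,z=q[0],-q[1],-q[2]
    if fish:
        r=np.hypot(x,y); t=np.arctan2(r,z); k=t/r if r>1e-9 else 1/z
        return np.array([c['cx']+f*x*k,c['cy']+f*y*k])
    return np.array([c['cx']+f*x/z,c['cy']+f*y/z])
def crop(img,x0,y0,x1,y1,s,name):
    cv2.imwrite(name,cv2.resize(img[y0:y1,x0:x1],None,fx=s,fy=s,interpolation=cv2.INTER_CUBIC))
E
python3 - <<'E'
from h import *
t=cv2.imread('pics/top0.png'); s=cv2.imread('pics/side0.png')
crop(t,180,190,290,290,6,'pics/c_tray.png'); crop(t,330,185,465,290,5,'pics/c_stat.png')
crop(s,185,165,305,250,6,'pics/c_trays.png'); crop(s,210,230,390,420,4.0*.75,'pics/c_stats.png')
E
```

```text
(no output)
```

View pics/c_tray.png

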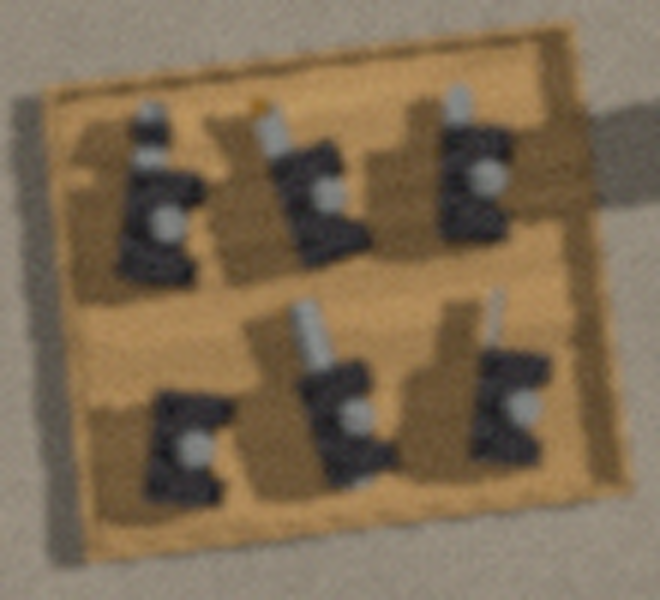

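View pics/c_trays.png

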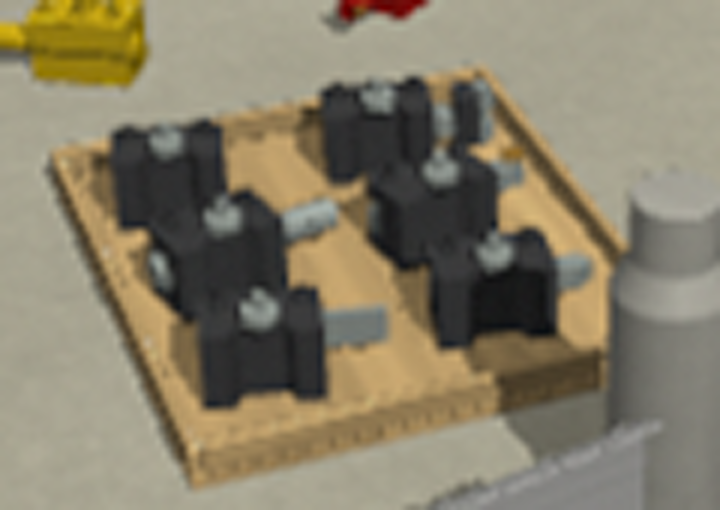

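View pics/c_stat.png

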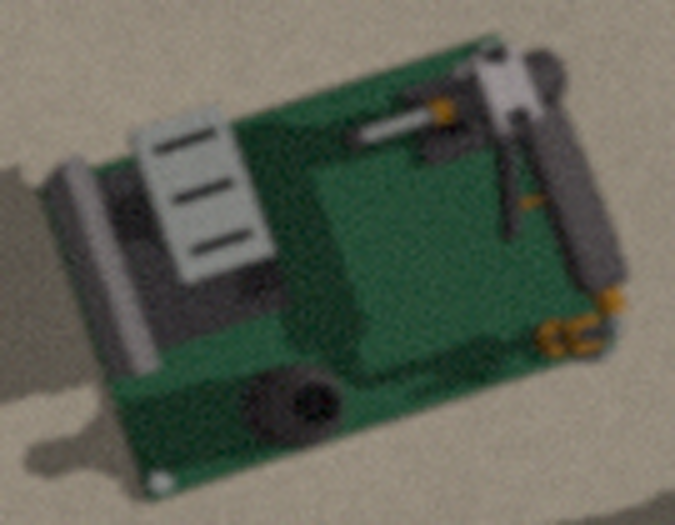

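View pics/c_stats.png

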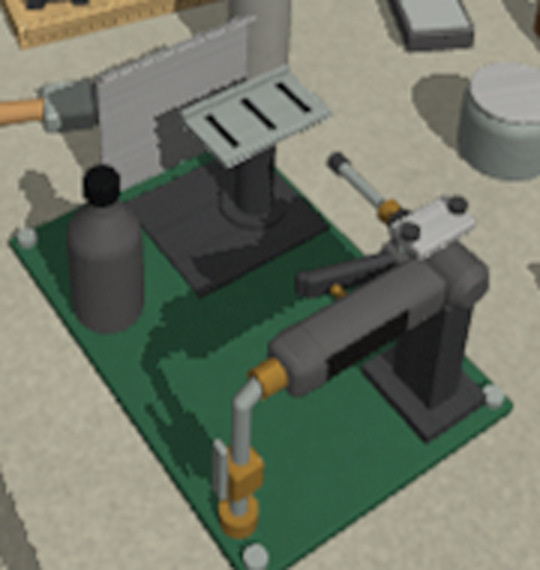

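Candidates (top-view px):
- **Bottom-middle (238,257)**: long, round-looking bar.
- **Top-middle (233,222)**: square shank with a golden insert, probably turning.
- **Top-right (260,218)**: short tip, probably threading.
- **Other black holders**: knurling (207,226), empty (212,264) and parting (266,257).
- **Look-alikes**: red (146,211) and yellow (155,275).

Bottom-middle fits best. I'll check it close up with the wrist camera.

```bash
python3 - <<'E'
from h import *
from bench import robot, cams, telemetry
c=cams.calibration('top')
for n,u,v,z in [("boring nut",180+357/6,190+415/6,.061),("empty",180+195/6,190+450/6,.061),("part",180+523/6,190+408/6,.061),("tray c1",180+45/6,190+90/6,.022),("c2",180+572/6,190+25/6,.022),("c3",180+630/6,190+490/6,.022),("c4",180+85/6,190+562/6,.022),
  ("rest",330+202/5,185+192/5,.103),("plateA",330+133/5,185+130/5,.103),("plateB",330+225/5,185+105/5,.103),("plateC",330+275/5,185+255/5,.103),("plateD",330+187/5,185+282/5,.103),("nozz",330+352/5,185+135/5,.125),("base1",330+160/5,185+482/5,.012),("base2",330+497/5,185+37/5,.01)]:
    print(n,at_z(c,u,v,z).round(3))
print(Rm(cams.calibration('wrist')['rotation']).round(2)); print(Rm(telemetry.current_ee_rot()).round(2))
E
```

```text
boring nut [0.445 0.222 0.061]
empty [0.427 0.299 0.061]
part [0.448 0.142 0.061]
tray c1 [0.607 0.387 0.022]
c2 [0.641 0.122 0.022]
c3 [0.41  0.091 0.022]
c4 [0.373 0.358 0.022]
rest [ 0.546 -0.149  0.103]
plateA [ 0.581 -0.111  0.103]
plateB [ 0.595 -0.163  0.103]
plateC [ 0.511 -0.189  0.103]
plateD [ 0.495 -0.14   0.103]
nozz [ 0.576 -0.228  0.125]
base1 [ 0.383 -0.136  0.012]
base2 [ 0.651 -0.344  0.01 ]
[[ 0.34  0.91  0.22]
 [-0.94  0.33  0.08]
 [-0.   -0.24  0.97]]
[[-0.    0.34 -0.94]
 [ 0.   -0.94 -0.34]
 [-1.   -0.    0.  ]]
```

```bash
cat >> h.py <<'E'
def ori(psi):
    "tool down, tool y = -y of frame with yaw psi"
    x=np.array([0,0,-1.]); y=np.array([np.sin(psi),-np.cos(psi),0]); z=np.cross(x,y)
    return R.from_matrix(np.c_[x,y,z]).as_euler('xyz')
E
python3 - <<'E'
from h import *
from bench import robot, cams, telemetry
import json
def shot(n):
    c=cams.calibration('wrist'); p,d=cams.capture('wrist'); cv2.imwrite(f'pics/{n}.png',p); np.save(f'pics/{n}.npy',d)
    json.dump({k:(v.tolist() if hasattr(v,'tolist') else v) for k,v in c.items()},open(f'pics/{n}.json','w'))
robot.move_ptp([0.47,-0.21,0.36],ori(.31)); shot('w_st'); print(telemetry.current_time(),telemetry.current_q().round(2))
robot.move_ptp([0.37,0.215,0.28],ori(.2)); shot('w_tr'); print(telemetry.current_time(),telemetry.current_q().round(2),telemetry.current_position())
E
```

```text
1.7917 [-0.44  0.19  1.58 -0.    1.38  0.82]
3.475 [ 0.5   0.1   1.89 -0.    1.15  1.87] [0.37067577 0.21451583 0.28018977]<sys>:0: UserWarning: Gimbal lock detected. Setting third angle to zero since it is not possible to uniquely determine all angles.
```

View pics/w_st.png

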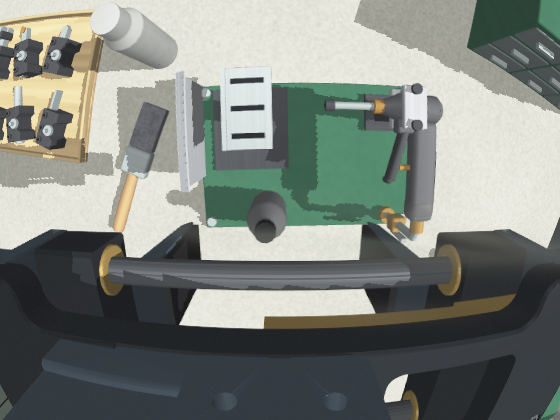

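View pics/w_tr.png

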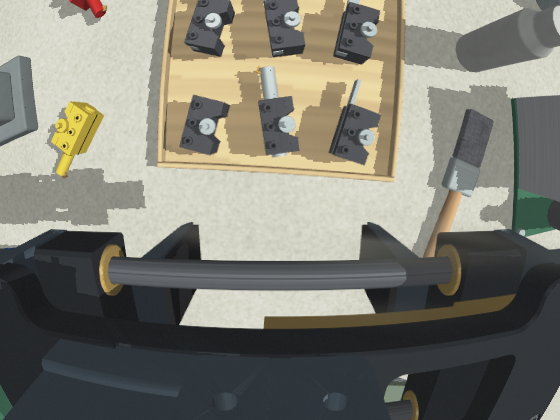

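The station view shows the plate at (222–272, 68–150), the nozzle tip at about (327,104), and the grip along (425,130–220). The tray view shows the middle-front holder at (279,120), whose bar reaches up to (268,68). Next I'll crop in closer.

```bash
python3 - <<'E'
from h import *
t=cv2.imread('pics/w_tr.png'); s=cv2.imread('pics/w_st.png')
crop(t,165,0,405,180,3.3,'pics/c2_tray.png'); crop(t,250,55,310,165,5.4,'pics/c2_b.png')
crop(s,200,60,300,160,6,'pics/c2_rest.png'); crop(s,315,70,450,245,3.4,'pics/c2_gun.png')
E
```

```text
(no output)
```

View pics/c2_tray.png

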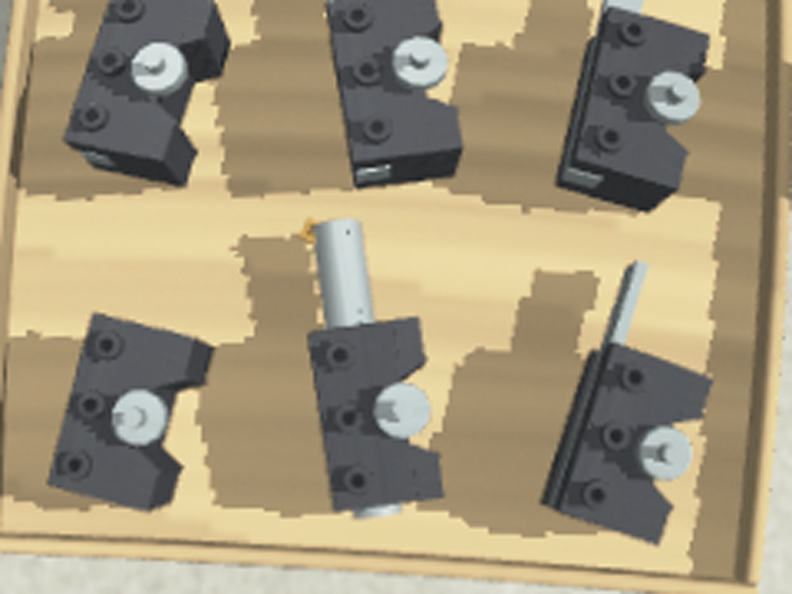

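View pics/c2_b.png

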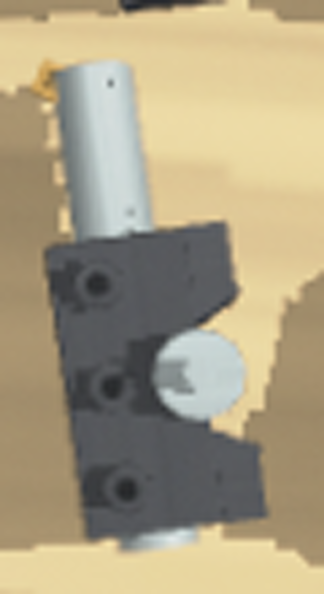

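View pics/c2_rest.png

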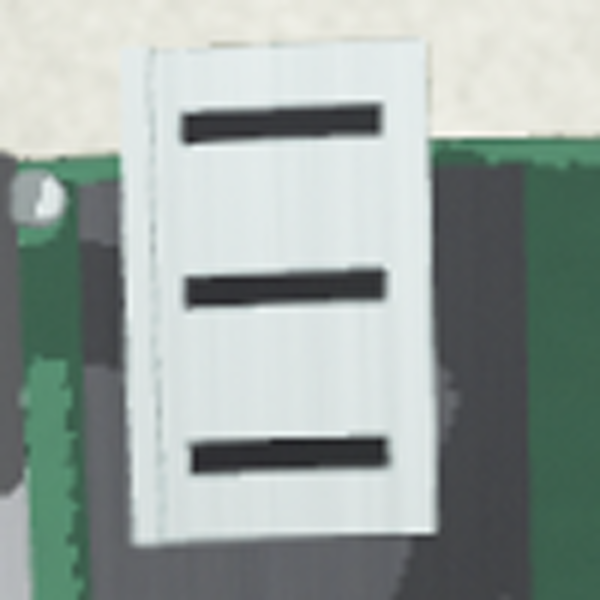

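View pics/c2_gun.png

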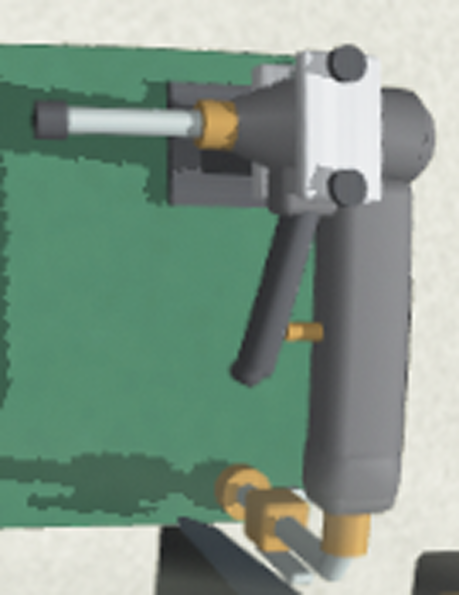

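The crop confirms a round bar with a small golden insert, so this is the boring holder. Its block-top corners in the crop are (47,245), (228,222), (268,516) and (88,538). The plate corners are (428,38), (437,533), (132,545) and (120,48).

```bash
cat > m.py <<'E'
from h import *
import json
def L(n): return json.load(open(f'pics/{n}.json'))
def pt(c,x,y,x0,y0,s,z): return at_z(c,x0+(x+.5)/s-.5,y0+(y+.5)/s-.5,z,True)
def fit(local,world):
    l=np.array(local)[:,:2];w=np.array(world)[:,:2];lc=l.mean(0);wc=w.mean(0);a=l-lc;b=w-wc
    th=np.arctan2((a[:,0]*b[:,1]-a[:,1]*b[:,0]).sum(),(a*b).sum())
    Rr=np.array([[np.cos(th),-np.sin(th)],[np.sin(th),np.cos(th)]]); t=wc-Rr@lc
    return th,t,(w-(l@Rr.T+t))
E
python3 - <<'E'
from m import *
np.set_printoptions(suppress=True,precision=4)
c=L('w_tr'); 
B=[pt(c,*p,250,55,5.4,.046) for p in [(47,245),(228,222),(268,516),(88,538)]]
print(fit([(.028,.017),(.028,-.017),(-.028,-.017),(-.028,.017)],B))
bt=[pt(c,*p,250,55,5.4,.0) for p in [(93,64)]]
for nm,P in (("empty",[(95,315),(212,350),(150,510),(50,483)]),("part",[(605,345),(712,378),(660,545),(545,503)])):
    Q=[pt(c,*p,165,0,3.3,.046) for p in P]; print(nm,fit([(.028,.017),(.028,-.017),(-.028,-.017),(-.028,.017)],Q))
c=L('w_st')
P=[pt(c,*p,200,60,6,z) for p,z in [((428,38),.103),((437,533),.103),((132,545),.107),((120,48),.107)]]
print("rest",fit([(.045,-.023),(-.045,-.023),(-.045,.026),(.045,.026)],P))
print("slot mid",pt(c,285,287,200,60,6,.103))
n=pt(c,32,120,315,70,3.4,.125); print("nozzle",n)
for p in [(411,190),(410,440),(318,215),(305,440)]: print("grip",pt(c,*p,315,70,3.4,.125))
E
```

```text
(np.float64(0.33107682224643264), array([0.4426, 0.2294]), array([[-0.0002, -0.0003],
       [-0.0006,  0.0002],
       [ 0.0002,  0.0002],
       [ 0.0006, -0.0001]]))
empty (np.float64(-0.1331397519117025), array([0.4286, 0.3051]), array([[-0.001 ,  0.0023],
       [-0.0017, -0.0024],
       [ 0.0022,  0.0002],
       [ 0.0005, -0.0001]]))
part (np.float64(-0.10911708349126432), array([0.4507, 0.1513]), array([[-0.0022,  0.0007],
       [-0.0001, -0.0009],
       [ 0.0006, -0.0022],
       [ 0.0017,  0.0025]]))
rest (np.float64(0.3264640017954686), array([ 0.5476, -0.1508]), array([[ 0.0006, -0.0026],
       [ 0.0012, -0.0023],
       [-0.0008,  0.0025],
       [-0.001 ,  0.0024]]))
slot mid [ 0.5476 -0.1503  0.103 ]
nozzle [ 0.5727 -0.225   0.125 ]
grip [ 0.5963 -0.3467  0.125 ]
grip [ 0.5209 -0.3767  0.125 ]
grip [ 0.5768 -0.3187  0.125 ]
grip [ 0.509  -0.3402  0.125 ]
```

```bash
python3 - <<'E'
from m import *
np.set_printoptions(suppress=True,precision=4)
c=L('w_st')
loc=[(.045,-.023),(-.045,-.023),(-.045,.026),(.045,.026)]
P=[pt(c,*p,200,60,6,z) for p,z in [((428,38),.103),((437,533),.103),((160,543),.107),((150,46),.107)]]
th,t,r=fit(loc,P); print(th,t,r)
n=pt(c,32,120,315,70,3.4,.125)[:2]
# base plate corners bolts & slots
Rr=np.array([[np.cos(th),-np.sin(th)],[np.sin(th),np.cos(th)]])
print("nozzle in rest frame",Rr.T@(n-t))
for a,b in [((182,130),(382,118)),((186,292),(386,285)),((191,460),(388,452))]:
    A=pt(c,*a,200,60,6,.103)[:2];Bb=pt(c,*b,200,60,6,.103)[:2]; d=A-Bb; print("slot",Rr.T@((A+Bb)/2-t),np.arctan2(-d[0],d[1]))
for p in [(411,190),(410,440),(318,215),(305,440)]: print("grip",Rr.T@(pt(c,*p,315,70,3.4,.125)[:2]-t))
# nozzle axis
for p in [(50,120),(200,123)]: print("noz",Rr.T@(pt(c,*p,315,70,3.4,.128)[:2]-t))
d=np.load('pics/w_st.npy')
for u,v in [(246,84),(246,95),(246,130),(262,100)]:
    f=210/np.tan(np.radians(c['fov_y'])/2); rr=ray(c,u,v,True); fw=Rm(c['rotation'])@np.array([0,0,-1.]); print("depth pt",(np.array(c['origin'])+rr*d[v,u]/(rr@fw)))
d=np.load('pics/w_tr.npy');c=L('w_tr')
for u,v in [(277,105),(285,148),(237,150)]:
    rr=ray(c,u,v,True); fw=Rm(c['rotation'])@np.array([0,0,-1.]); print("depth pt",(np.array(c['origin'])+rr*d[v,u]/(rr@fw)))
E
```

```text
0.32476309621783456 [ 0.5484 -0.1532] [[-0.0002 -0.0001]
 [ 0.0004  0.0001]
 [ 0.0001  0.0002]
 [-0.0003 -0.0002]]
nozzle in rest frame [ 0.0001 -0.0757]
slot [0.0299 0.0032] 0.3432732386282063
slot [-0.     0.003] 0.32315021136461203
slot [-0.0301  0.003 ] 0.33441295361683826
grip [-0.0163 -0.1987]
grip [-0.0974 -0.203 ]
grip [-0.026  -0.1658]
grip [-0.0971 -0.1646]
noz [-0.0001 -0.0806]
noz [ 0.0004 -0.1261]
depth pt [ 0.5716 -0.1415  0.1029]
depth pt [ 0.5601 -0.1451  0.1028]
depth pt [ 0.524  -0.1563  0.1018]
depth pt [ 0.5599 -0.163   0.1021]
depth pt [0.4619 0.2351 0.0451]
depth pt [0.421  0.2187 0.0457]
depth pt [0.4066 0.2703 0.0062]
```

```bash
python3 - <<'E'
from m import *
np.set_printoptions(suppress=True,precision=4)
c=L('w_tr'); th=.331; Rr=np.array([[np.cos(th),-np.sin(th)],[np.sin(th),np.cos(th)]]); t=np.array([.4426,.2294])
for nm,P,z in (("empty",[(95,315),(212,350),(205,385),(165,415),(180,465),(150,510),(50,483)],.046),("part",[(605,345),(712,378),(660,545),(545,503)],.046),("blade tip",[(640,262)],.03)):
    for p in P: print(nm,Rr.T@(pt(c,*p,165,0,3.3,z)[:2]-t))
t2=cv2.imread('pics/w_tr.png'); crop(t2,170,80,400,180,3.4,'pics/c3.png')
E
```

```text
empty [0.0438 0.0813]
empty [0.0265 0.0466]
empty [0.0161 0.0502]
empty [0.0091 0.0638]
empty [-0.0069  0.0615]
empty [-0.0192  0.0729]
empty [-0.0056  0.1035]
part [ 0.0129 -0.0717]
part [-0.0001 -0.1047]
part [-0.0505 -0.0823]
part [-0.0334 -0.0474]
blade tip [ 0.04   -0.0904]
```

View pics/c3.png

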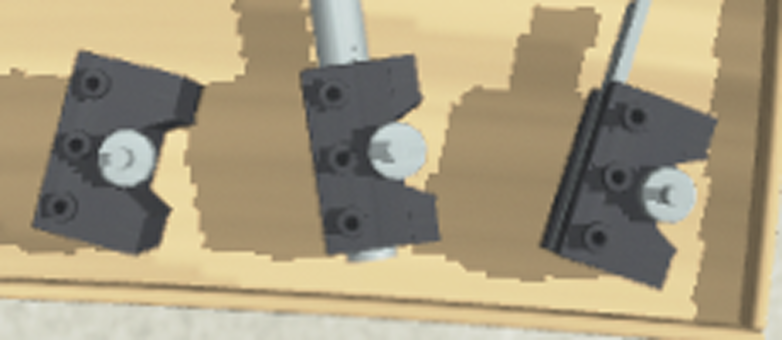

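The boring block sits at (0.4426, 0.2294) with yaw 0.331, and the fit residual is under 1 mm. Its neighbours come close to where the open fingers will go, so I'll measure them better.

```bash
python3 - <<'E'
from m import *
t2=cv2.imread('pics/w_tr.png'); a=cv2.resize(t2[88:165,172:242],None,fx=7,fy=7,interpolation=cv2.INTER_CUBIC); b=cv2.resize(t2[88:165,325:390],None,fx=7,fy=7,interpolation=cv2.INTER_CUBIC)
a=cv2.convertScaleAbs(np.hstack([a[:,:],b[:,:290]]),alpha=1.6); print(a.shape,(242-172)*7); cv2.imwrite('pics/c4.png',a)
E
```

```text
(539, 780, 3) 490
```

View pics/c4.png

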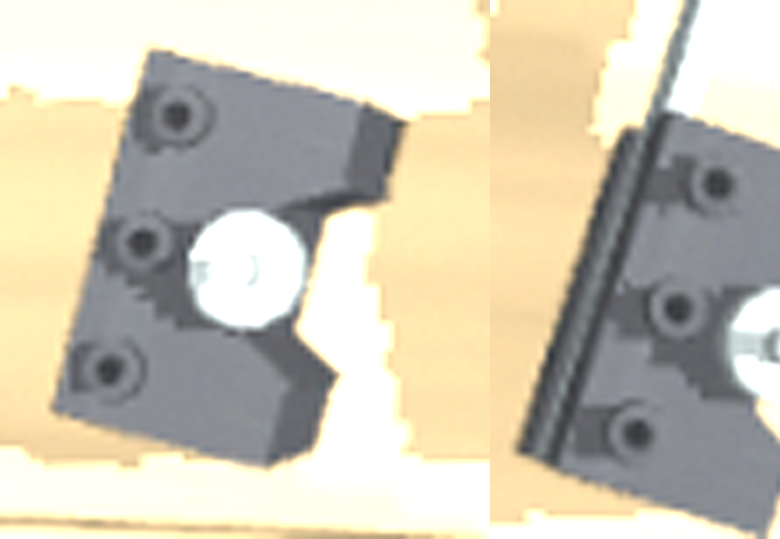

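```bash
cat > clr.py <<'E'
from m import *
np.set_printoptions(suppress=True,precision=4)
c=L('w_tr'); blk=np.array([(.028,.017),(.028,-.017),(-.028,-.017),(-.028,.017)])
E_=[pt(c,*p,172,88,7,.046) for p in [(150,50),(362,105),(268,463),(55,410)]]
th1,t1,r1=fit(blk,E_); print(th1,t1,r1)
P_=[at_z(c,*p,.046,True) for p in [(350.4,104.4),(380.8,114.5),(365,165),(334.3,154.1)]]
th2,t2,r2=fit(blk,P_); print(th2,t2,r2)
def rot(a): return np.array([[np.cos(a),-np.sin(a)],[np.sin(a),np.cos(a)]])
def poly(th,t,l=blk): return l@rot(th).T+t
def dens(p,n=60): return np.vstack([p[i]+(p[(i+1)%len(p)]-p[i])*np.linspace(0,1,n)[:,None] for i in range(len(p))])
obs=[dens(poly(th1,t1)),dens(poly(th2,t2)),dens(poly(.331,np.array([.4426,.2294])))]
# parting slot side sticks out? also bottom-left edge of the parting face
print("part bottom edge",[at_z(c,*p,.006,True)[:2] for p in [(345,106.6),(329.3,153)]], poly(th2,t2)[[0,3]])
def clear(x,y,psi):
    m=9
    o=rot(psi)
    for P in obs:
        q=(P-np.array([x,y]))@o
        for s in (1,-1):
            dx=np.abs(q[:,0])-.016; dy=np.abs(q[:,1]*s-.05225)-.00675
            d=np.where((dx<0)&(dy<0),np.maximum(dx,dy),np.hypot(np.maximum(dx,0),np.maximum(dy,0)))
            m=min(m,d.min())
    return m
if __name__=="__main__":
    for psi in np.arange(-.15,.36,.05):
        best=max(((clear(.4426+a*np.cos(.331)-b*np.sin(.331),.2294+a*np.sin(.331)+b*np.cos(.331),psi),a,b) for a in np.arange(-.012,.0121,.002) for b in np.arange(-.01,.0101,.001)))
        z=max(((clear(.4426-b*np.sin(.331),.2294+b*np.cos(.331),psi),b) for b in np.arange(-.01,.0101,.001)))
        print(round(psi,2),np.round(best,4),np.round(z,4))
E
python3 clr.py
```

```text
-0.083528831905342 [0.4293 0.3069] [[-0.0007 -0.0005]
 [-0.0011  0.0007]
 [ 0.0012  0.0002]
 [ 0.0006 -0.0003]]
-0.0937463371950917 [0.4504 0.1492] [[-0.0014 -0.0002]
 [-0.0004  0.0003]
 [ 0.0005 -0.0001]
 [ 0.0012  0.    ]]
part bottom edge [array([0.4796, 0.161 ]), array([0.4239, 0.1675])] [[0.4799 0.1635]
 [0.4242 0.1687]]
-0.15 [ 0.0008  0.012  -0.007 ] [ 0.0005 -0.002 ]
-0.1 [ 0.0015  0.012  -0.007 ] [ 0.0012 -0.002 ]
-0.05 [ 0.0013  0.006  -0.004 ] [ 0.0008 -0.001 ]
0.0 [ 0.001  0.012 -0.006] [ 0.0002 -0.001 ]
0.05 [ 0.001  0.012 -0.006] [-0.0003 -0.002 ]
0.1 [ 0.0006  0.012  -0.006 ] [-0.0004 -0.002 ]
0.15 [ 0.0004  0.012  -0.006 ] [-0.0005 -0.002 ]
0.2 [-0.0001  0.012  -0.006 ] [-0.0005 -0.002 ]
0.25 [-0.0001  0.012  -0.007 ] [-0.0004 -0.002 ]
0.3 [ 0.0001  0.01   -0.006 ] [-0.0001 -0.002 ]
0.35 [ 0.0005  0.01   -0.006 ] [ 0.0003 -0.002 ]
```

```bash
python3 - <<'E'
from m import *
np.set_printoptions(suppress=True,precision=4)
c=L('w_tr'); d=np.load('pics/w_tr.npy'); fw=Rm(c['rotation'])@np.array([0,0,-1.])
for v in range(114,134):
    row=[]
    for u in range(276,298):
        rr=ray(c,u,v,True); row.append(int(round((np.array(c['origin'])+rr*d[v,u]/(rr@fw))[2]*1000)))
    print(v,*row)
def rot(a): return np.array([[np.cos(a),-np.sin(a)],[np.sin(a),np.cos(a)]])
t=np.array([.4426,.2294])
for p in [(153,374),(244,374),(199,328),(199,420)]:
    w=pt(c,*p,250,55,5.4,.058)[:2]; print(w, rot(.331).T@(w-t))
from bench import robot,telemetry
for p in ([.295,.19,.094],[.295,.19,.2],[.4426,.2294,.127]): print(robot.ik(p,ori(.331)))
E
```

```text
114 45 47 45 44 45 44 45 45 44 44 42 25 6 6 5 5 4 5 6 5 5 7
115 46 46 46 45 46 46 45 46 45 44 17 6 5 5 6 6 5 7 5 5 5 5
116 45 46 45 44 46 45 46 45 53 53 52 52 52 52 4 6 6 6 5 5 5 7
117 45 45 46 46 44 46 53 53 54 53 53 54 53 53 53 53 6 5 5 6 6 7
118 44 45 44 46 47 53 53 54 53 53 54 54 52 53 53 52 53 6 4 5 4 5
119 45 44 46 46 54 53 54 52 52 55 52 53 54 53 53 54 53 52 7 5 5 5
120 45 45 46 51 54 52 52 53 53 53 53 53 53 52 53 53 52 52 5 6 5 5
121 45 45 51 53 53 52 53 52 53 60 60 61 62 53 54 53 53 52 54 7 7 6
122 44 45 52 53 53 52 52 53 60 372 61 60 61 60 53 52 53 51 52 52 5 4
123 44 45 53 53 52 53 53 52 58 60 58 60 60 60 53 54 55 51 52 53 5 6
124 46 45 54 54 53 54 53 53 61 60 60 61 60 60 53 53 53 53 54 51 6 5
125 46 47 52 53 52 53 53 53 61 61 60 61 60 61 52 52 54 52 52 5 5 5
126 44 45 51 52 52 52 53 53 54 60 61 60 60 54 52 53 53 52 53 5 5 5
127 45 46 46 53 53 53 53 53 52 53 53 53 53 54 52 53 53 53 53 4 5 5
128 46 45 47 52 52 53 53 54 53 52 52 52 53 53 52 53 53 53 5 5 4 5
129 46 47 45 45 53 53 52 53 53 53 53 52 53 54 53 52 372 51 5 5 5 5
130 46 46 45 44 47 53 54 53 54 52 53 53 51 53 53 54 54 5 6 6 6 5
131 45 45 46 45 45 46 53 54 53 53 53 54 52 52 52 52 6 5 6 6 5 5
132 44 44 47 45 46 46 45 51 52 54 52 52 51 53 5 5 5 6 6 5 6 6
133 46 45 44 46 46 45 45 47 44 44 45 45 45 7 5 4 5 4 5 5 5 5
[0.4432 0.2303] [0.0008 0.0007]
[0.4464 0.2145] [-0.0012 -0.0153]
[0.4529 0.224 ] [ 0.0079 -0.0085]
[0.4367 0.2207] [-0.0084 -0.0063]
[ 0.5394  0.2456  2.3177 -0.      0.5782  1.7792]
[ 0.5394  0.0593  2.1655 -0.      0.9168  1.7792]
[ 0.4551  0.3723  1.9643 -0.      0.805   1.6949]<sys>:0: UserWarning: Gimbal lock detected. Setting third angle to zero since it is not possible to uniquely determine all angles.
```

The lane between the neighbours is only about 121 mm wide, and the open fingers measure 118 mm. To avoid scraping them, I'll grip the 16 mm nut just above block height, lift a little and carry the holder straight back over the tray wall to the free bench. There I'll regrip it across the 34 mm.

```bash
sed -i '1i import warnings; warnings.filterwarnings("ignore")' h.py; cat >> h.py <<'E'
import json
def shot(n,cam='wrist'):
    from bench import cams
    c=cams.calibration(cam); p,d=cams.capture(cam); cv2.imwrite(f'pics/{n}.png',p); np.save(f'pics/{n}.npy',d)
    json.dump({k:(v.tolist() if hasattr(v,'tolist') else v) for k,v in c.items()},open(f'pics/{n}.json','w'))
E
python3 - <<'E'
from h import *
from bench import robot, cams, telemetry as T
x,y=.4450,.2223
robot.move_ptp([x,y,.19],ori(.331)); print(T.current_position())
print(robot.movel([x,y,.1255],.06,until_force=6), T.current_position())
robot.close_gripper(60); print("gap",T.current_finger_gap(),T.current_wrist_force())
robot.movel([x,y,.1315],.03); print("gap",T.current_finger_gap(),T.current_wrist_force(),T.current_wrist_torque(),T.current_time())
shot('s1','side'); shot('w1')
E
```

```text
[0.44493544 0.22183913 0.19005932]
False [0.44527002 0.22242579 0.12585303]
gap 0.014092132976175169 [-0.38427737  1.33203595  0.13880623]
gap 0.01401706011820109 [ 0.36849479 -0.26396689 -3.71179676] [0.00773149 0.00942181 0.01098591] 6.775
```

```bash
python3 - <<'E'
from h import *
a=cv2.imread('pics/w1.png'); s=cv2.imread('pics/s1.png')
crop(s,185,120,305,250,5,'pics/c_s1.png')
E
```

```text
(no output)
```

View pics/c_s1.png

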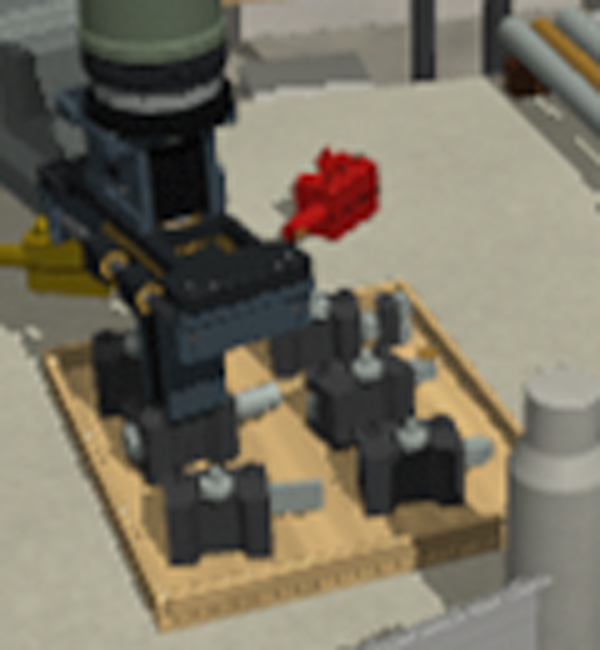

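View pics/w1.png

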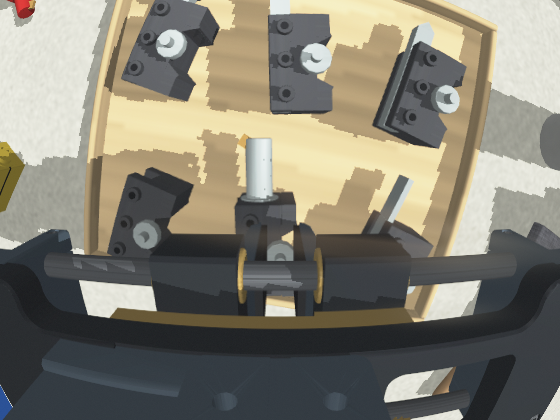

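The holder is level and held by the nut (wrist view: bar at (258,165), block at (265,215)), and the neighbours haven't moved. Now I'll carry it low and back, set it on the bench and look.

```bash
python3 - <<'E'
from h import *
from bench import robot, cams, telemetry as T
robot.movel([.4450,.2223,.162],.06)
robot.movel([.30,.18,.162],.1); print(T.current_finger_gap(),T.current_wrist_torque())
robot.movel([.30,.18,.126],.06)
print(robot.movel([.30,.18,.112],.02,until_force=2.5), T.current_position(),T.current_wrist_force())
robot.open_gripper()
robot.movel([.30,.18,.20],.15)
robot.movel([.235,.16,.22],.15) if robot.ik([.235,.16,.22],ori(.331)) is not None else print('no')
shot('w2'); print(T.current_time(),T.current_position())
E
```

```text
0.01423188463662396 [-0.0214347  -0.03313656 -0.03366016]
True [0.29989957 0.18010235 0.11941979] [-0.51921233  0.90761787  3.65962195]
12.975 [0.23570735 0.16034845 0.21986218]
```

View pics/w2.png

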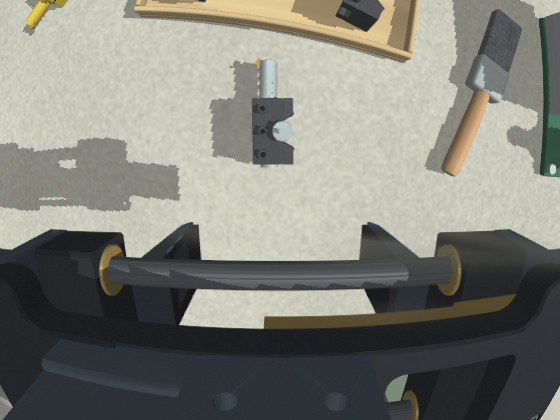

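The boring holder stands alone on the bench, with its block at px (253–293, 98–165) and free space all round.

```bash
python3 - <<'E'
from h import *
a=cv2.imread('pics/w2.png'); crop(a,235,85,310,175,6.5,'pics/c_w2.png')
E
```

```text
(no output)
```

View pics/c_w2.png

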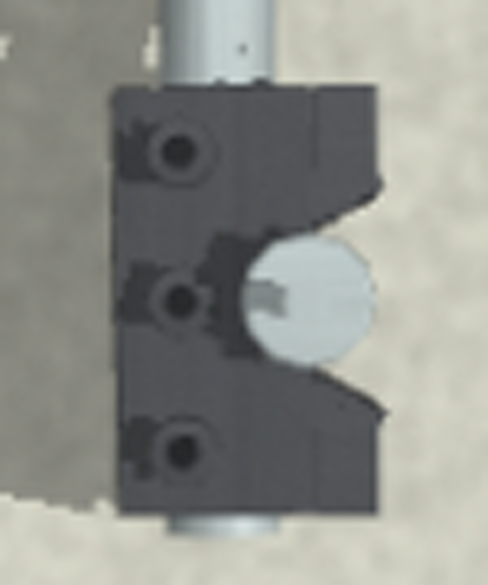

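```bash
python3 - <<'E'
from m import *
np.set_printoptions(suppress=True,precision=4)
c=L('w2'); blk=np.array([(.028,.017),(.028,-.017),(-.028,-.017),(-.028,.017)])
th,t,r=fit(blk,[pt(c,*p,235,85,6.5,.040) for p in [(112,87),(375,87),(377,514),(118,514)]]); print(th,t,r)
from bench import robot, cams, telemetry as T
x,y=t; o=ori(th)
robot.move_ptp([x,y,.15],o)
print(robot.movel([x,y,.086],.08,until_force=6),T.current_position())
robot.close_gripper(45); print(T.current_finger_gap(),T.current_wrist_force(),T.current_wrist_torque())
robot.movel([x,y,.16],.1); print(T.current_finger_gap(),T.current_wrist_force(),T.current_time())
shot('w3'); shot('s3','side')
cc=json.load(open('pics/w3.json'))
E
```

```text
0.3350757307462757 [0.2973 0.1872] [[-0.0002 -0.0003]
 [-0.0007  0.0002]
 [ 0.0002  0.0003]
 [ 0.0006 -0.0002]]
False [0.2975 0.1874 0.0865]
0.03355721749310898 [-0.8622  1.4732  0.4651] [ 0.2778  0.0593 -0.0719]
0.03337365385453063 [-0.1869 -0.5029 -4.3829] 16.2083
```

View pics/w3.png

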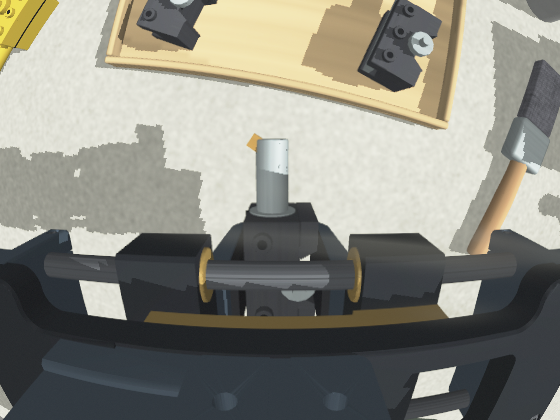

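View pics/s3.png

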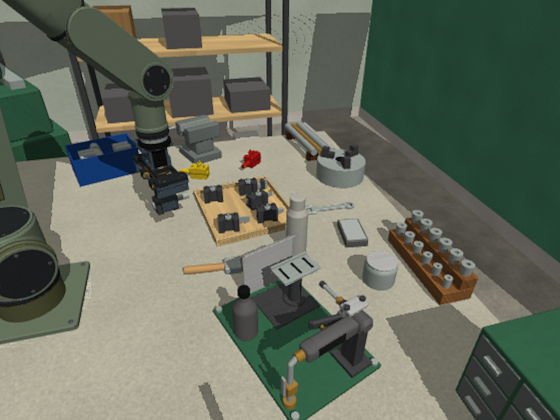

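Gripped square across the 34 mm (gap 33.4 mm), with the bar level. Now the transfer to the rest.

```bash
python3 - <<'E'
from h import *
from bench import robot, cams, telemetry as T
p=T.current_position(); o=ori(.325)
robot.movel([p[0],p[1],.31],.2)
x,y=.5484,-.1532
robot.move_ptp([x,y,.31],o); print(T.current_q().round(2),T.current_time())
robot.movel([x,y,.205],.12); print(T.current_position(),T.current_ee_rot(),T.current_wrist_force())
shot('w4'); shot('s4','side')
E
```

```text
[-0.29  0.3   1.55  0.    1.29  0.95] 18.7667
[ 0.54893227 -0.1532184   0.20586061] [ 2.52475651  1.56893323 -0.29161195] [-0.37991632 -0.35468873 -3.01509664]
```

```bash
python3 - <<'E'
from h import *
s=cv2.imread('pics/s4.png'); crop(s,220,180,400,330,4,'pics/c_s4.png')
E
```

```text
(no output)
```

View pics/c_s4.png

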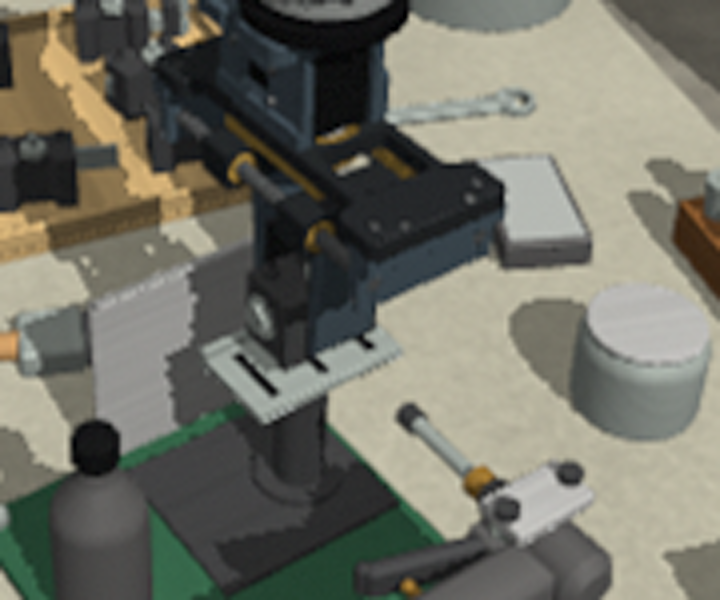

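View pics/w4.png

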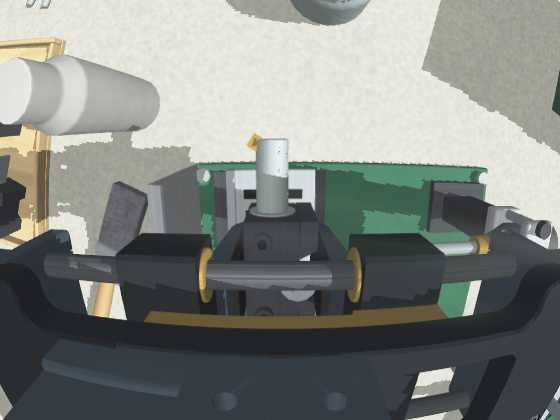

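The holder is just above the plate and square to it. Lowering slowly until contact.

```bash
python3 - <<'E'
from h import *
from bench import robot, cams, telemetry as T
x,y=.5484,-.1532
robot.movel([x,y,.194],.03); print(T.current_position(),T.current_wrist_force())
print(robot.movel([x,y,.184],.012,until_force=2),T.current_position(),T.current_wrist_force(),T.current_time())
E
```

```text
[ 0.54835552 -0.1531932   0.19375747] [-0.37732405 -0.72995233 -2.58438384]
True [ 0.54846152 -0.15320899  0.18902682] [0.58855956 1.03121458 5.00682536] 20.925
```

```bash
python3 - <<'E'
from h import *
from bench import robot, cams, telemetry as T
x,y=.5484,-.1532
robot.open_gripper(); print(T.current_position(),T.current_wrist_force())
robot.movel([x,y,.27],.12)
robot.move_ptp([.455,-.225,.33],ori(.325)); shot('w5'); shot('s5','side'); print(T.current_time())
s=cv2.imread('pics/s5.png'); crop(s,220,180,400,330,4,'pics/c_s5.png')
s=cv2.imread('pics/w5.png'); crop(s,190,20,320,160,4.2,'pics/c_w5.png'); crop(s,310,30,460,240,2.8,'pics/c_w5g.png')
E
```

```text
[ 0.54752193 -0.15293349  0.18759509] [ 0.95024942  0.83989266 -0.19950285]
23.4333
```

View pics/w5.png

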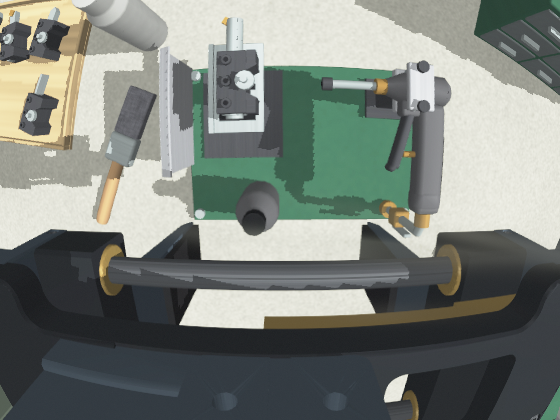

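View pics/c_s5.png

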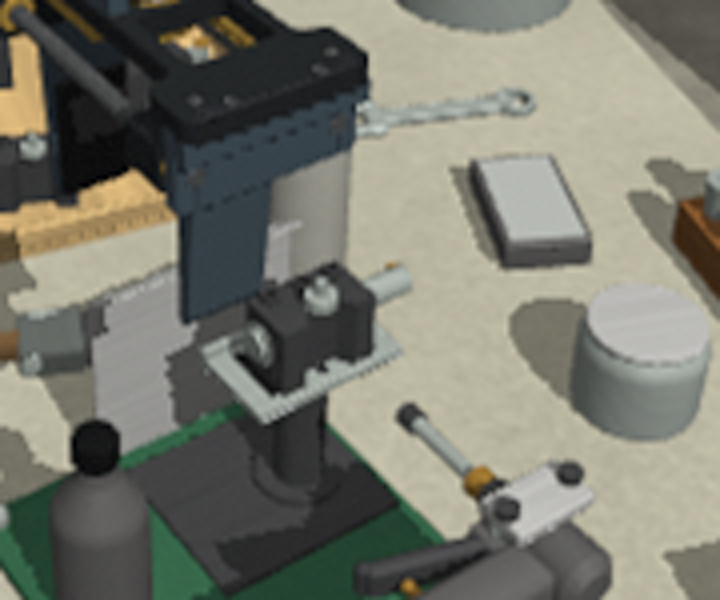

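View pics/c_w5.png

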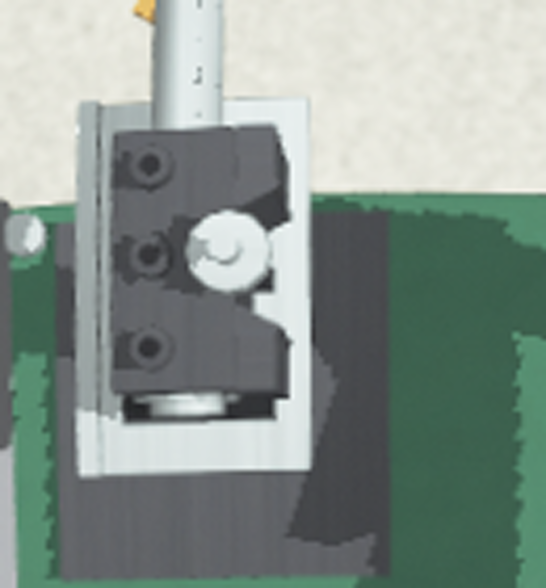

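View pics/c_w5g.png

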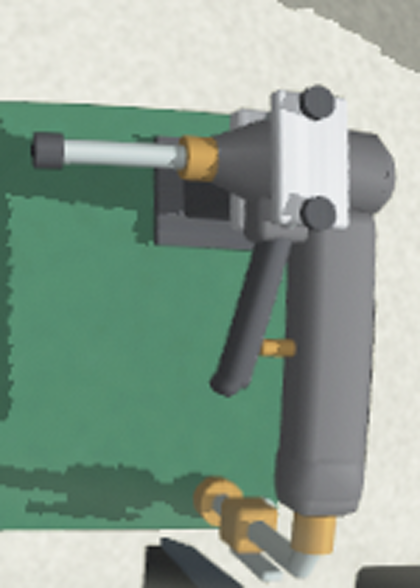

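The holder stands on the plate with the groove towards the nozzle. Block-top corners in the crop are (112,132), (275,125), (278,388) and (111,392). I'll measure its pose relative to the plate.

```bash
python3 - <<'E'
from m import *
np.set_printoptions(suppress=True,precision=4)
c=L('w5'); blk=np.array([(.028,.017),(.028,-.017),(-.028,-.017),(-.028,.017)])
th,t,r=fit(blk,[pt(c,*p,190,20,4.2,.143) for p in [(112,132),(275,125),(278,388),(111,392)]]); print(th,t,r)
loc=[(.045,-.023),(-.045,-.023),(-.045,.026),(.045,.026)]
th2,t2,r2=fit(loc,[pt(c,*p,190,20,4.2,z) for p,z in [((309,98),.103),((312,468),.103),((102,474),.107),((97,101),.107)]]); print(th2,t2,r2)
ro=np.array([[np.cos(th2),-np.sin(th2)],[np.sin(th2),np.cos(th2)]]); print("rel",th-th2,ro.T@(t-t2))
n=pt(c,31,151,310,30,2.8,.125)[:2]; print("noz",ro.T@(n-t2))
print("noz wrt holder", ro.T@(n-t))
for p,z in [((372,240),.130),((364,480),.130),((289,260),.120),((277,460),.120),((212,385),.1335),((233,392),.1335)]: print(p,ro.T@(pt(c,*p,310,30,2.8,z)[:2]-t2))
print("cam",ro.T@(np.array(c['origin'])[:2]-t2))
E
```

```text
0.3277499375711693 [ 0.5487 -0.1545] [[-0.0003 -0.0003]
 [-0.0006  0.0001]
 [ 0.0004 -0.0001]
 [ 0.0005  0.0002]]
0.3325014081740304 [ 0.5484 -0.1533] [[-0.001  -0.0003]
 [ 0.0005  0.0003]
 [ 0.0007 -0.0001]
 [-0.0002  0.0001]]
rel -0.004751470602861074 [-0.0002 -0.0012]
noz [-0.0008 -0.0757]
noz wrt holder [-0.0007 -0.0745]
(372, 240) [-0.0244 -0.1952]
(364, 480) [-0.1091 -0.1972]
(289, 260) [-0.0332 -0.1673]
(277, 460) [-0.104 -0.166]
(212, 385) [-0.0762 -0.1351]
(233, 392) [-0.0784 -0.1427]
cam [-0.044  -0.0386]
```

The holder is within about 1.2 mm and 0.005 rad of the rest centre, and it stands free. Now the trigger.

```bash
python3 - <<'E'
from h import *
from bench import robot, cams, telemetry as T
th=.326; t=np.array([.5484,-.1532]); ro=np.array([[np.cos(th),-np.sin(th)],[np.sin(th),np.cos(th)]])
a=t+ro@[-.061,-.1745]; b=t+ro@[-.061,-.177]; o=ori(th); print(a,b)
robot.move_ptp([*a,.28],o)
print(robot.movel([*a,.185],.1,until_force=5),T.current_position(),T.current_wrist_force())
robot.movel([*b,.185],.03); print(T.current_position(),T.current_time())
shot('w6'); shot('s6','side')
s=cv2.imread('pics/s6.png'); crop(s,230,200,410,400,3,'pics/c_s6.png')
E
```

```text
[ 0.54649753 -0.33804488] [ 0.54729817 -0.34041321]
False [ 0.54685458 -0.33824058  0.18585707] [-0.32162727  0.04469004  0.31884306]
[ 0.54751918 -0.34070449  0.18550053] 25.45
```

View pics/c_s6.png

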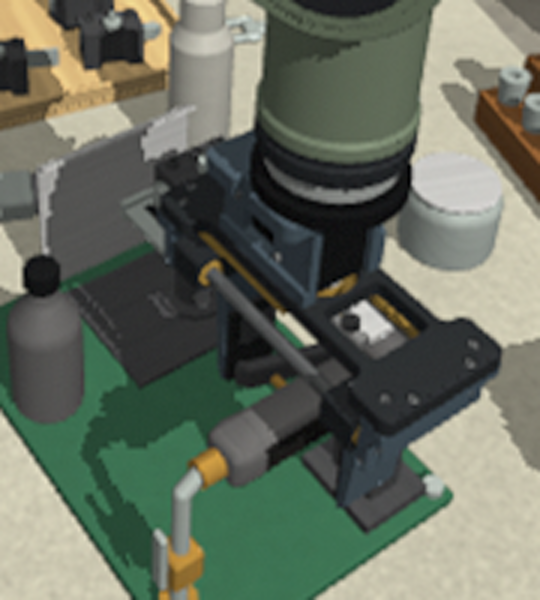

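View pics/w6.png

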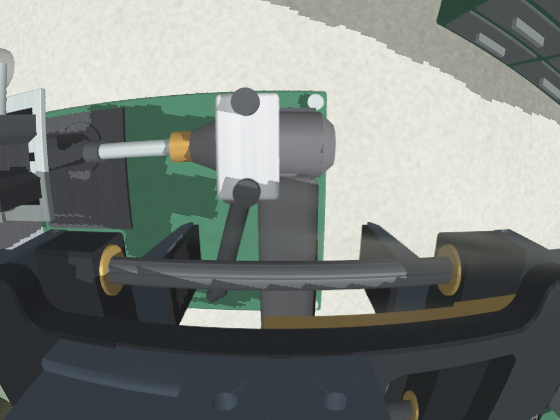

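The fingers straddle the trigger (215,295) and the grip (290,250), touching neither. Squeezing now.

```bash
python3 - <<'E'
from h import *
from bench import robot, cams, telemetry as T
robot.close_gripper(35); print("gap",T.current_finger_gap(),T.current_wrist_force(),T.current_time())
robot.hold(.3); shot('w7'); print("gap",T.current_finger_gap(),T.current_wrist_force(),T.current_position())
robot.hold(1.3); print("gap",T.current_finger_gap(),T.current_time())
E
```

```text
gap 0.03815808760122668 [-6.23364956 -1.19915266  0.48001246] 26.4083
gap 0.03803062287788121 [-5.87725016  0.24231239  0.03428126] [ 0.54489144 -0.34036385  0.18410441]
gap 0.03813306455214197 28.0583
```

View pics/w7.png

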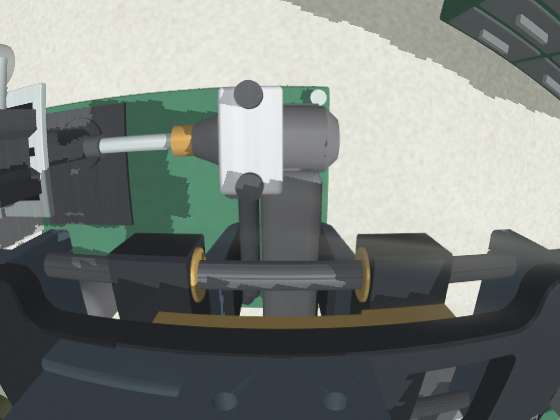

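The gap is 38.1 mm. The gripper read 33.4 on the 34 mm block, so that is about 39 true, and the trigger lies parallel to the grip at (250,220): fully in. Held for about 1.6 s. Releasing.

```bash
python3 - <<'E'
from h import *
from bench import robot, cams, telemetry as T
robot.open_gripper(); p=T.current_position()
b=np.array([.5465,-.3381])
robot.movel([b[0],b[1],p[2]],.03)
robot.movel([b[0],b[1],.28],.12)
robot.move_ptp([.455,-.225,.33],ori(.325)); shot('w8'); shot('t8','top'); print(T.current_time(),T.current_wrist_force())
s=cv2.imread('pics/w8.png'); a=s[20:160,190:320]; crop(s,190,20,460,230,2.9,'pics/c_w8.png')
d=cv2.absdiff(s,cv2.imread('pics/w5.png')); print(d[:220].max(2).mean(), (d[:220].max(2)>60).sum())
t=cv2.imread('pics/t8.png'); crop(t,180,90,465,290,2.8,'pics/c_t8.png')
E
```

```text
30.9417 [-1.20170144  0.26230814  0.0513603 ]
5.528465909090909 1754
```

View pics/c_w8.png

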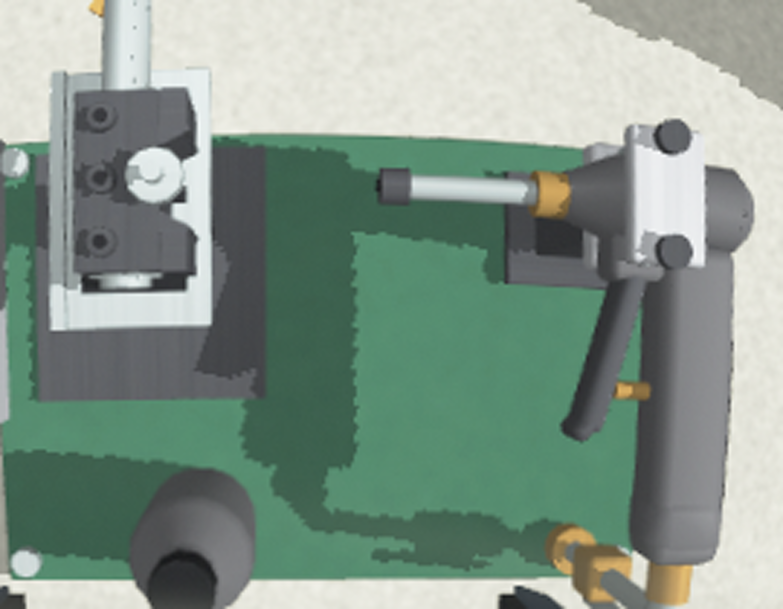

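View pics/c_t8.png

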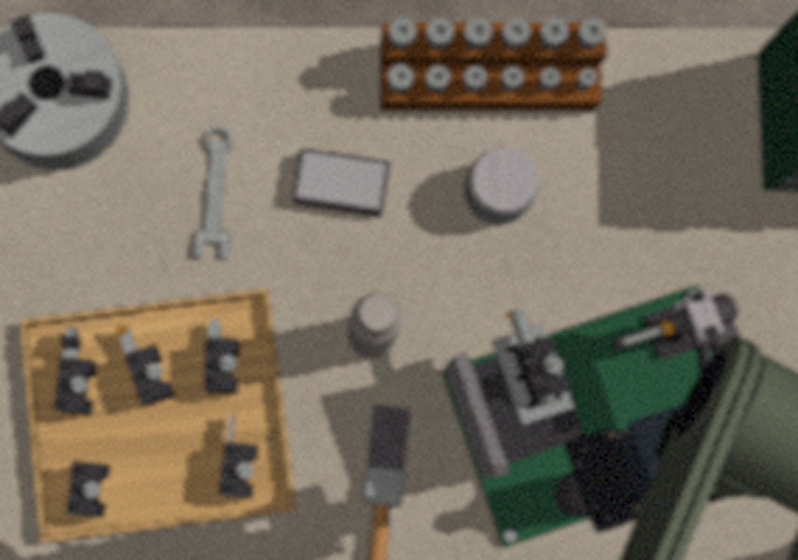

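The trigger has sprung back (free end at (575,430) in the crop). The holder hasn't moved on the rest, and the five other holders and the bench items are where they were.

```bash
python3 - <<'E'
from bench import robot, telemetry as T
robot.hand_in(); print(T.current_time())
E
```

```text
the job is handed in; nothing more can be done
the job is handed in; nothing more can be done
```

The boring-bar holder is standing on the rest with its groove facing the nozzle. The trigger was then squeezed fully in, held for about 1.6 s and released. I handed the job in at about 31 s.

- **Removal from the tray:** The open fingers (118 mm) barely fitted the lane between the neighbouring holders (about 121 mm). I lifted the holder by its nut, set it down briefly on the free bench in front of the tray, and regripped it there across the 34 mm.
- **Placement:** Before the squeeze, the wrist camera put the holder upright on the rest about 1.2 mm from its centre and within 0.005 rad of square. Afterwards I only checked by eye, and it looked unmoved.
- **Trigger:** The finger gap read 38.1 mm when squeezed. The gripper reads about 0.6 mm low, so that is close to the 39 mm expected for fully in. The gripper slid about 2.5 mm along the grip while squeezing. The last picture shows the trigger back at its released position.
- **Everything else:** The other five holders and the other bench items I could see look unmoved in the last top view. The arm hid part of the station area there, but the wrist view showed the oil bottle in place. No check failed.

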